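# Switch on the resin finishing bench in order

### The arm

A 7-joint arm with a two-finger parallel gripper is mounted at the origin on the work surface. World frame = base frame: x ahead of the robot, y to its left, z up, the work surface at z = 0. Lengths are in m, angles in rad, forces in N, time in s.
With the tool pointing down it reaches from about 0.4 to 0.85 m from the base axis. Payload 10.4 kg.
Tool frame: the origin (TCP) lies midway between the tips of the shut fingers; the grasp point (between the pads) lies r.grip_point_offset behind it (r.grip_point_offset is the distance from the TCP to the grasp point, in m); z points along the fingers, y is the line along which they close (so a half turn about z gives the same grasp; the last joint's range is limited). The gripper opens to 87 mm and grips with 3 to 60 N. Pads are 19 mm wide; open, the fingers measure 117 mm over their backs; the gripper's body (75 mm by 190 mm) begins 51 mm behind the grasp point.
Start: joints at [-1.371, 0.332, -0.065, 1.46, 0.022, 1.35, -0.088], TCP at [0.138, 0.61, 0.223] pointing down, gripper open.
Joint ranges: [-2.6, 2.6], [-0.5, 2.12], [-1.47, 1.34], [0.16, 2.42], [-1.27, 4.41], [0.06, 2.06], [-2.6, 2.6]. Speed limits (rad/s): [2.22, 2.22, 2.79, 2.79, 3.14, 3.14, 3.14].

### API

Orientations are given as a unit quaternion [x, y, z, w].
In Python, from bench import r gives the robot as it stands.
- The arm moves only by the tool play_rows, never from a script. Its arguments are lists of equal length, an entry for each row: "claw": the closure, from 0 (fully open) to 1 (shut); "delta_pos": the shift along the tool's x, y, z scaled (see below), a list of three; "delta_rot": the turn, a rotation vector about the tool's x, y, z scaled (see below), a list of three. A call has 1 to 8 rows; each row shifts and turns the commanded pose from where the row before left it, along the tool's axes as they then stand; what a row does not reach is not made up. The controller multiplies each number of a shift by 200 mm and each number of a turn by pi rad. A row lasts 1/10 s, in which the tool goes at most 50 mm and 8.59 degrees, less where a joint would pass 70% of its speed; a pose out of reach is approached as far as the arm can. A call with a number of a shift or a turn outside -1 to 1 is refused whole. A call with a gripper value outside its range is refused whole. The fingers move at their own pace and stop on an object; "squeeze" is the grip in N (left out, the last holds). Time passes only in rows, so rows that do not move let the fingers close. It gives the time, the measured TCP pose, the force, the opening and the grip force at its end, in the units of the state.
- r.read_state(): the state, without advancing time (a new reading comes with each control period).
- r.camera(name): name is "side" or "top" or "wrist"; returns a dict with "pixels" (400x640x3 uint8, red, green, blue), "camera_matrix" (3x3 intrinsics, pixels), "cam_to_world" (4x4, takes a point from camera to world coordinates); the wrist camera has in their place "hand_eye" (4x4, takes a point from camera to tool coordinates, whose origin is the TCP and whose axes are the flange's). Camera axes: x right, y up, looking along -z (the intrinsics and any distortion apply to the point x, -y, -z); pixel columns grow to the right and rows downward; lengths in m; the calibration is good to about 2 mm. A picture is of the moment at which its call begins: read the wrist's pose just before it. There is no depth.
- r.close_job(): hands the job in; it is judged then, once.
The state is a dict: "time": time; "joint_positions": joint angles; "joint_vel": joint speeds; "joint_torque": joint torques, N m; "ee_pos": TCP position; "eef_rot": TCP orientation; "ft_force": force on the tool from outside, world axes, zero at the start; "torque": the same for the moment, N m; "width": finger opening in m; "grip_force": force on a finger pad.
Only numpy, scipy, OpenCV 4.12 (cv2) and the standard library are available. Lean on these libraries where they do the work, as an engineer would, in place of code of your own. Each camera call takes 0.05 s, during which the arm holds its last target. There are 200 camera calls.

### The job

Switch on the resin finishing bench by gently pressing the black push key on top of each machine until it stays in: first the fume extractor (the tall box with the fan grille), then the washing station (with the round tub), and last the curing station (the low box with the turntable). Leave the printed part standing on the turntable, and don't disturb the bottle, the cup or the scraper.

Things in the scene. Friction and masses are not known exactly. Their poses are not given: they have to be found in the camera images.
- extractor: Fume extractor: grey box 150 x 130 mm, 110 mm tall, slotted sides, round black fan grille (90 mm across) flat on its top at local x = +22 mm, rising about 5 mm. Origin: centre of the underside, on the table; x along the 150 mm side (local -x, the key's end, roughly faces the robot), z up. Fixed to the table. 
- washer: Washing station: grey box 150 x 130 mm, 70 mm tall, with an open steel tub (90 mm across, 28 mm high, rim 98 mm above the table) on its top, centred at local x = +24 mm. Origin: centre of the underside, on the table; x along the 150 mm side (local -x, the key's end, roughly faces the robot), z up. Fixed to the table. 
- curer: Curing station: grey box 150 x 130 mm, 45 mm tall, with a flat dark turntable (90 mm across, 10 mm thick, it does not turn now) on its top, centred at local x = +24 mm, carrying the printed part. Origin: centre of the underside, on the table; x along the 150 mm side (local -x, the key's end, roughly faces the robot), z up. Fixed to the table. 
- key_extractor_top (a point): Centre of the top face of the extractor's key, 126 mm above the table while the key is out; moves down with it. The key is an upright black cap 26 mm across, standing 14 mm proud of a thin metal collar (38 mm across, 2 mm thick) on the box top, on the centre line, 52 mm from the box centre towards local -x.
- key_washer_top (a point): Centre of the top face of the washer's key, 86 mm above the table while the key is out; moves down with it. The key is an upright black cap 26 mm across, standing 14 mm proud of a thin metal collar (38 mm across, 2 mm thick) on the box top, on the centre line, 52 mm from the box centre towards local -x.
- key_curer_top (a point): Centre of the top face of the curer's key, 61 mm above the table while the key is out; moves down with it. The key is an upright black cap 26 mm across, standing 14 mm proud of a thin metal collar (38 mm across, 2 mm thick) on the box top, on the centre line, 52 mm from the box centre towards local -x.
- key_extractor (a joint): Travel of the extractor's push key in m: 0 = out (off), straight down to 0.008 = hard stop; it counts as on beyond 0.004. It resists with a steady 3 N or so (no spring) and stays where it is left. Neither key nor machine may ever feel 20 N or more.
- key_washer (a joint): Travel of the washer's push key in m: 0 = out (off), straight down to 0.008 = hard stop; it counts as on beyond 0.004. It resists with a steady 3 N or so (no spring) and stays where it is left. Neither key nor machine may ever feel 20 N or more.
- key_curer (a joint): Travel of the curer's push key in m: 0 = out (off), straight down to 0.008 = hard stop; it counts as on beyond 0.004. It resists with a steady 3 N or so (no spring) and stays where it is left. Neither key nor machine may ever feel 20 N or more.
- print: Loose white printed part like a chess rook, 36 mm across, 55 mm tall, 30 to 50 g, standing upright near the middle of the turntable. Origin: centre of its underside.
- bottle: Loose black resin bottle, 64 mm across, 150 mm tall, standing on the table at one end of the row of machines. Origin: centre of its underside.
- cup: Loose white cup, 72 mm across, 75 mm tall, standing on the table at one end of the row of machines. Origin: centre of its underside.
- scraper: Loose spatula, about 190 mm long, black handle and steel blade, lying flat beyond the machines. Origin: underside, near mid-length; x along it towards the blade.
There are look-alikes about, which are no part of the job. Leave any green or turquoise look-alike of the washer alone.

How it is judged:
On the way, in this order (a step that is already met when the one before it is completed fails the run):
1. the fume extractor's key is pressed in beyond 4 mm (value of joint key_extractor above 0.004 m), for 0.1 s.
2. the washing station's key is pressed in beyond 4 mm (value of joint key_washer above 0.004 m), for 0.1 s.
3. the curing station's key is pressed in beyond 4 mm (value of joint key_curer above 0.004 m), for 0.1 s.
At the end, for the whole second after the job is handed in: All three keys stay in, more than 4 mm down; the printed part stands upright (within 0.15 rad) and still on the turntable; it, the bottle, the cup and the scraper are within 15 mm of where they were, bottle and cup upright (value of joint each of key_extractor, key_washer, key_curer above 0.004 m and distance of each of bottle, cup, scraper, print from where it was at the start of the episode below 0.015 m and angle between each of print, bottle, cup's own z axis and vertical below 0.15 rad and linear speed of print below 0.02 m/s); the robot touches nothing.
It fails at once if the washing station is switched on before the fume extractor, or the curing station before the washing station ((value of joint key_washer above 0.003 m and value of joint key_extractor below 0.004 m) or (value of joint key_curer above 0.003 m and value of joint key_washer below 0.004 m)).
It fails at once if a machine or its key is pressed hard (20 N or more) (contact force between anything else and extractor above 20 N or contact force between anything else and washer above 20 N or contact force between anything else and curer above 20 N).
It fails at once if the printed part, bottle, cup or scraper is lifted, carried or shoved (moved more than 15 mm) (distance of any of bottle, cup, scraper, print from where it was at the start of the episode above 0.015 m).
It fails at once if the printed part, bottle or cup is tipped (more than 0.3 rad) (angle between any of print, bottle, cup's own z axis and vertical above 0.3 rad).
It also fails if it takes over 48 s, if anything falls off the work surface, if the arm or the gripper's body presses on something with over 40 N, if the wrist force passes 120 N, or if a joint passes its speed limit or range.

## Working session

There is one attempt and no reset: what is moved stays moved. The work goes in short steps, Python scripts to look and compute and a tool call to move; the robot and the scene stay as the last step left them, time stands still between calls to the robot, and variables do not carry over. Pictures are saved under pics/ and viewed, at most 10 in all, crops included, and the job is handed in when it is done.

Besides the shell and the picture viewer there is one more tool, called after "Emit:" as name(argument=value, ...), one argument or row to a line, values as JSON. play_rows: Moves the arm, as the interface text tells. Shifts and turns lie within -1 to 1; 1 stands for 200 mm of shift or pi rad of turn. Its arguments: {"type":"object","properties":{"claw":{"type":"array"},"delta_pos":{"type":"array"},"delta_rot":{"type":"array"},"squeeze":{"type":"number"}},"required":["claw","delta_pos","delta_rot"]}

```bash
mkdir -p pics; ls; python3 - <<'E'
from bench import r
import cv2,pickle
d={}
for n in("top","side"):
    c=r.camera(n);d[n]=c
    cv2.imwrite(f"pics/{n}0.png",c["pixels"][:,:,::-1])
    print(n,c["camera_matrix"],c["cam_to_world"])
pickle.dump(d,open("c.pkl","wb"))
s=r.read_state();print(s)
E
```

```text
pics
top [[365.34980725   0.         325.15989269]
 [  0.         365.34980725 195.55486264]
 [  0.           0.           1.        ]] [[ 0.02009389  0.9972067  -0.07193772  0.51106604]
 [-0.99965694  0.02124801  0.01531403  0.00455007]
 [ 0.01679978  0.07160532  0.99729155  0.98709275]
 [ 0.          0.          0.          1.        ]]
side [[429.24822146   0.         326.22994778]
 [  0.         429.24822146 203.60845587]
 [  0.           0.           1.        ]] [[ 0.67816898  0.43439168 -0.59278218 -0.05729596]
 [-0.73471718  0.38246873 -0.56027523 -0.61721995]
 [-0.01665825  0.81548853  0.57853346  0.71749219]
 [ 0.          0.          0.          1.        ]]
{'time': 0.1, 'joint_positions': array([-1.37060464,  0.33279685, -0.0647181 ,  1.46083852,  0.02157656,
        1.34987401, -0.08849375]), 'joint_vel': array([ 0.00010714, -0.00109147,  0.00052016, -0.00074703,  0.00166726,
        0.00168267, -0.00012801]), 'joint_torque': array([ 1.67676732e-03, -6.24543285e+01,  2.48300418e-02, -3.90714490e+01,
       -6.14007586e-02,  3.66096559e-02,  6.42891905e-05]), 'ee_pos': array([0.13800649, 0.60923408, 0.22184989]), 'eef_rot': array([ 1.11147181e-01,  9.93803769e-01, -6.08766571e-04, -5.55065369e-05]), 'ft_force': array([ 0.01200375,  0.13152953, -0.02479389]), 'torque': array([-0.02927302,  0.02420343,  0.00243027]), 'grip_force': 0.0, 'width': 0.08708343977189548}
```

View pics/top0.png

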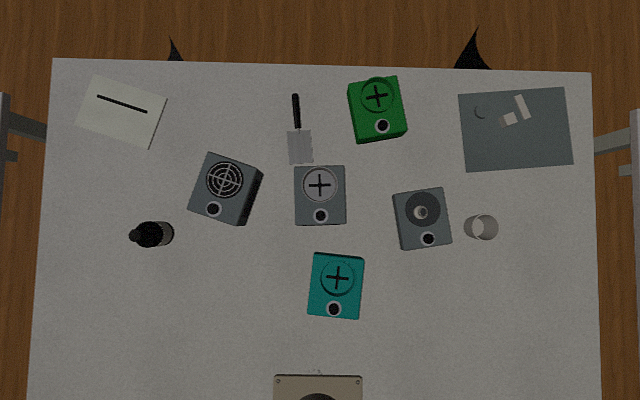

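View pics/side0.png

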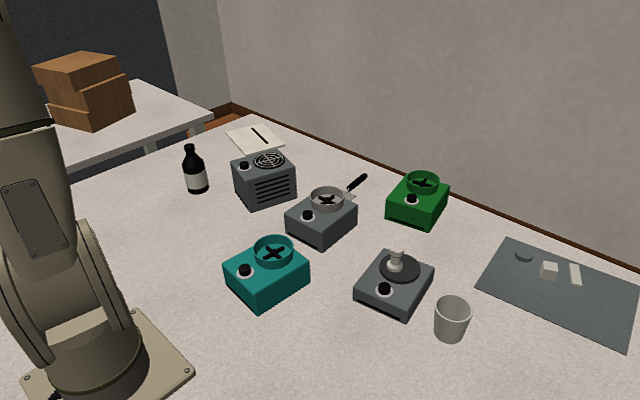

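The top view shows the grey machines' keys: extractor (213,209), washer (320,215) and curer (428,239). The teal and green units are look-alikes. The side view shows the same keys at about (243,165), (307,216) and (384,290), with the bottle on the left and the cup on the right. Next I'll measure the key positions.

```bash
cat > m.py <<'E'
import cv2,pickle,numpy as np
d=pickle.load(open("c.pkl","rb"))
def ray(c,u,v):
    K=c["camera_matrix"];T=c["cam_to_world"]
    q=np.array([(u-K[0,2])/K[0,0],-(v-K[1,2])/K[1,1],-1]);w=T[:3,:3]@q
    return T[:3,3],w/np.linalg.norm(w)
def blob(c,u,v,h=9):
    g=cv2.cvtColor(c["pixels"],cv2.COLOR_RGB2GRAY)
    m=(g<45).astype(np.uint8)
    n,l,st,ce=cv2.connectedComponentsWithStats(m[v-h:v+h+1,u-h:u+h+1])
    i=l[h,h]; return ce[i]+[u-h,v-h],st[i],i
K={"ext":((213,209),(243,165),.126),"wash":((320,215),(307,216),.086),"cur":((428,239),(384,290),.061)}
for k,(t,s,z) in K.items():
    pt,st,i=blob(d["top"],*t);ps,ss,j=blob(d["side"],*s)
    o,w=ray(d["top"],*pt);zz=z-.004; P=o+w*(zz-o[2])/w[2]
    o2,w2=ray(d["side"],*ps);A=np.stack([w,-w2],1);x=np.linalg.lstsq(A,o2-o,rcond=None)[0]
    Q=(o+w*x[0]+o2+w2*x[1])/2; gap=np.linalg.norm(o+w*x[0]-o2-w2*x[1])
    print(k,i,st,pt.round(1),j,ss,ps.round(1),"plane",P.round(4),"tri",Q.round(4),"gap",gap.round(4))
E
python3 m.py; python3 -c "
from bench import r;print(r.grip_point_offset)"
```

```text
ext 1 [ 3  4 12 10 96] [212.5 208.5] 1 [ 6  5  9  9 65] [244.  164.9] plane [0.5373 0.2561 0.122 ] tri [0.5378 0.2555 0.1225] gap 0.0012
wash 1 [ 5  5  9 10 73] [320.  215.2] 1 [ 5  3  9 10 79] [307.1 214.6] plane [0.5273 0.0025 0.082 ] tri [0.5277 0.0021 0.0822] gap 0.0011
cur 1 [ 4  4 11 10 84] [428.  238.4] 1 [  3   1  13  13 125] [384.  287.9] plane [ 0.4746 -0.2734  0.057 ] tri [ 0.475  -0.2733  0.0583] gap 0.0009
0.0187
```

All three keys triangulate to within about 1 mm of their expected heights. I'll shut the gripper and move over the extractor key.

Emit:
play_rows(
  claw=[1,1,1,1,1,1,1,1],
  delta_pos=[
    [-0.146,-0.08,0],
    [-0.146,-0.08,0],
    [-0.146,-0.08,0],
    [-0.146,-0.08,0],
    [-0.146,-0.08,0],
    [-0.146,-0.08,0],
    [-0.146,-0.08,0],
    [-0.146,-0.08,0],
  ],
  delta_rot=[
    [0,0,0],
    [0,0,0],
    [0,0,0],
    [0,0,0],
    [0,0,0],
    [0,0,0],
    [0,0,0],
    [0,0,0],
  ],
  squeeze=5,
)

```text
time: 0.9
ee_pos: [0.3384, 0.4319, 0.2223]
eef_rot: [0.111, 0.994, -0.0, -0.0]
ft_force: [0.8, 0.7, 0.6]
width: 0.0309
grip_force: 0.0
```

Emit:
play_rows(
  claw=[1,1,1,1,1,1,1,1],
  delta_pos=[
    [-0.146,-0.08,0],
    [-0.146,-0.08,0],
    [-0.146,-0.08,0],
    [-0.146,-0.08,0],
    [-0.146,-0.08,0],
    [-0.146,-0.08,0],
    [-0.146,-0.08,0],
    [-0.146,-0.08,0],
  ],
  delta_rot=[
    [0,0,0],
    [0,0,0],
    [0,0,0],
    [0,0,0],
    [0,0,0],
    [0,0,0],
    [0,0,0],
    [0,0,0],
  ],
)

```text
time: 1.7
ee_pos: [0.5379, 0.2556, 0.2222]
eef_rot: [0.111, 0.994, -0.0, -0.0]
ft_force: [0.6, -0.2, -0.9]
width: 0.0007
grip_force: 0.0
```

Emit:
play_rows(
  claw=[1,1,1],
  delta_pos=[
    [0,0,0],
    [0,0,0],
    [0,0,0],
  ],
  delta_rot=[
    [0,0,0],
    [0,0,0],
    [0,0,0],
  ],
)

```text
time: 2.0
ee_pos: [0.5363, 0.2577, 0.2222]
eef_rot: [0.11, 0.994, 0.0, -0.0]
ft_force: [-0.8, 0.3, 0.4]
width: 0.0005
grip_force: 0.0
```

Emit:
play_rows(
  claw=[1,1,1,1,1,1,1,1],
  delta_pos=[
    [0,0,0.07],
    [0,0,0.07],
    [0,0,0.07],
    [0,0,0.07],
    [0,0,0.07],
    [0,0,0.07],
    [0,0,0.02],
    [0,0,0],
  ],
  delta_rot=[
    [0,0,0],
    [0,0,0],
    [0,0,0],
    [0,0,0],
    [0,0,0],
    [0,0,0],
    [0,0,0],
    [0,0,0],
  ],
)

```text
time: 2.8
ee_pos: [0.5369, 0.2565, 0.1338]
eef_rot: [0.111, 0.994, -0.0, -0.0]
ft_force: [0.5, -0.9, 1.0]
width: 0.0007
grip_force: 0.0
```

```bash
python3 - <<'E'
from bench import r
import cv2,numpy as np
s=r.read_state();print(s["ee_pos"],s["ft_force"])
c=r.camera("side");cv2.imwrite("pics/s1.png",cv2.resize(c["pixels"][100:260,160:360,::-1],None,fx=3,fy=3))
E
```

```text
[0.53688502 0.25646371 0.13375207] [ 0.49794971 -0.87955514  1.00121098]
```

View pics/s1.png

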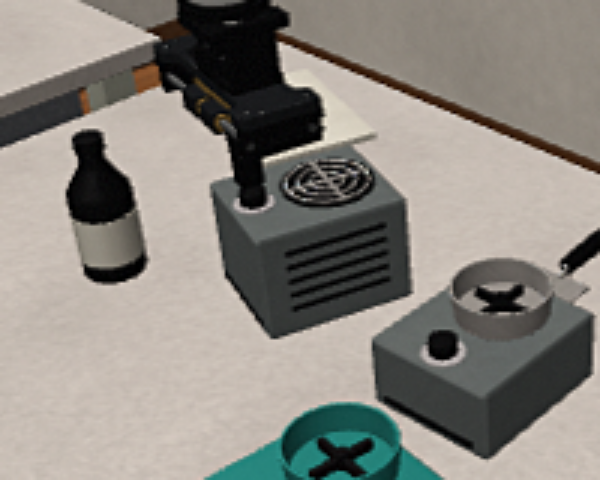

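The shut fingers stand right over the extractor key, at crop position (253,190). I'll press at 1 mm per row.

Emit:
play_rows(
  claw=[1,1,1,1,1,1,1,1],
  delta_pos=[
    [0,0,0.005],
    [0,0,0.005],
    [0,0,0.005],
    [0,0,0.005],
    [0,0,0.005],
    [0,0,0.005],
    [0,0,0.005],
    [0,0,0.005],
  ],
  delta_rot=[
    [0,0,0],
    [0,0,0],
    [0,0,0],
    [0,0,0],
    [0,0,0],
    [0,0,0],
    [0,0,0],
    [0,0,0],
  ],
)

```text
time: 3.65
ee_pos: [0.5372, 0.2567, 0.1265]
eef_rot: [0.111, 0.994, 0.0, -0.0]
ft_force: [-0.0, 0.2, 2.2]
width: 0.0004
grip_force: 1.4
```

Emit:
play_rows(
  claw=[1,1,1,1],
  delta_pos=[
    [0,0,0.005],
    [0,0,0.005],
    [0,0,0.005],
    [0,0,0],
  ],
  delta_rot=[
    [0,0,0],
    [0,0,0],
    [0,0,0],
    [0,0,0],
  ],
)

```text
time: 4.05
ee_pos: [0.5372, 0.2567, 0.1234]
eef_rot: [0.111, 0.994, 0.0, -0.0]
ft_force: [0.9, -0.3, 1.4]
width: 0.0007
grip_force: 0.6
```

Emit:
play_rows(
  claw=[1,1,1],
  delta_pos=[
    [0,0,0.005],
    [0,0,0.005],
    [0,0,0.005],
  ],
  delta_rot=[
    [0,0,0],
    [0,0,0],
    [0,0,0],
  ],
)

```text
time: 4.35
ee_pos: [0.5372, 0.2567, 0.1205]
eef_rot: [0.111, 0.994, 0.0, 0.0]
ft_force: [-1.0, -0.2, 3.9]
width: 0.0005
grip_force: 1.4
```

Emit:
play_rows(
  claw=[1,1],
  delta_pos=[
    [0,0,0.004],
    [0,0,0],
  ],
  delta_rot=[
    [0,0,0],
    [0,0,0],
  ],
)

```text
time: 4.55
ee_pos: [0.5372, 0.2567, 0.1196]
eef_rot: [0.111, 0.994, 0.0, -0.0]
ft_force: [-0.9, 0.2, 1.5]
width: 0.0006
grip_force: 0.4
```

Emit:
play_rows(
  claw=[1,1,1,1,1,1,1],
  delta_pos=[
    [0,0,-0.02],
    [0,0,-0.06],
    [0,0,-0.07],
    [0,0,-0.07],
    [0,0,-0.07],
    [0,0,-0.07],
    [0,0,-0.06],
  ],
  delta_rot=[
    [0,0,0],
    [0,0,0],
    [0,0,0],
    [0,0,0],
    [0,0,0],
    [0,0,0],
    [0,0,0],
  ],
)

```text
time: 5.25
ee_pos: [0.5374, 0.2568, 0.2054]
eef_rot: [0.111, 0.994, 0.0, 0.0]
ft_force: [-0.1, -0.7, 0.8]
width: 0.0006
grip_force: 0.0
```

Emit:
play_rows(
  claw=[1,1,1,1,1,1,1,1],
  delta_pos=[
    [-0.029,-0.156,0],
    [-0.029,-0.156,0],
    [-0.029,-0.156,0],
    [-0.029,-0.156,0],
    [-0.029,-0.156,0],
    [-0.029,-0.156,0],
    [-0.029,-0.156,0],
    [-0.029,-0.156,0],
  ],
  delta_rot=[
    [0,0,0],
    [0,0,0],
    [0,0,0],
    [0,0,0],
    [0,0,0],
    [0,0,0],
    [0,0,0],
    [0,0,0],
  ],
)

```text
time: 6.05
ee_pos: [0.5271, 0.0017, 0.2044]
eef_rot: [0.111, 0.994, 0.0, 0.0]
ft_force: [0.3, 0.0, 0.3]
width: 0.0005
grip_force: 0.0
```

Emit:
play_rows(
  claw=[1,1,1],
  delta_pos=[
    [0,0,0],
    [0,0,0],
    [0,0,0],
  ],
  delta_rot=[
    [0,0,0],
    [0,0,0],
    [0,0,0],
  ],
)

```text
time: 6.35
ee_pos: [0.5273, 0.0041, 0.2039]
eef_rot: [0.111, 0.994, 0.0, -0.0]
ft_force: [0.2, 0.9, 0.3]
width: 0.0003
grip_force: 0.0
```

```bash
python3 - <<'E'
from bench import r
import cv2
print(r.read_state()["ee_pos"])
c=r.camera("side");cv2.imwrite("pics/s2.png",cv2.resize(c["pixels"][110:260,200:380,::-1],None,fx=4,fy=4,interpolation=cv2.INTER_CUBIC))
E
```

```text
[0.5273425  0.00409512 0.2039425 ]
```

View pics/s2.png

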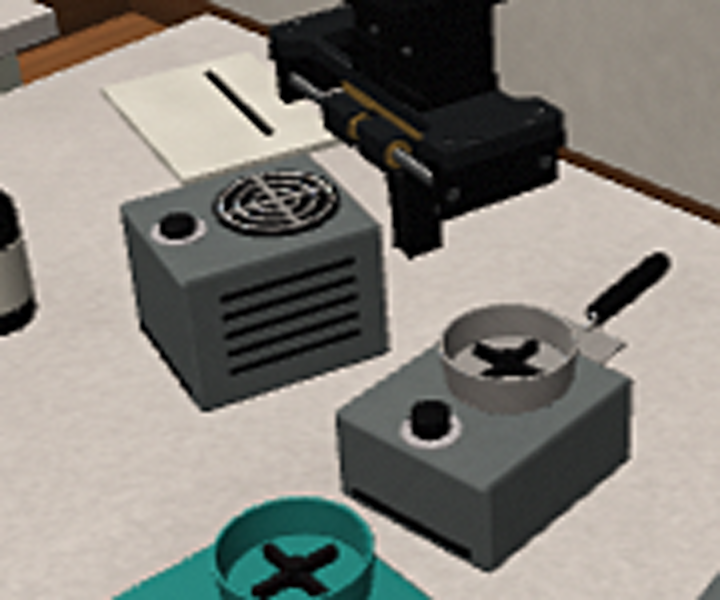

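The extractor key, at crop position (179,226), now sits clearly lower than the washer's at (431,420). I'll put a number on that before pressing the washer.

```bash
python3 - <<'E'
from bench import r
import cv2,numpy as np
from m import blob,d,ray
c=r.camera("side");T=c["cam_to_world"];K=c["camera_matrix"]
# sub-pixel dark column profile through cap centre: compare before/after
for n,cc in(("before",d["side"]),("after",c)):
    g=cv2.cvtColor(cc["pixels"],cv2.COLOR_RGB2GRAY).astype(float)
    print(n,g[155:176,242:247].mean(1).round().astype(int), blob(cc,244,166)[0:2])
def px(P):
    q=T[:3,:3].T@(np.array(P)-T[:3,3]);return (K[0,2]-K[0,0]*q[0]/q[2],K[1,2]+K[1,1]*q[1]/q[2])
for z in(.126,.120):print(z,px([.5375,.256,z]))
E
```

```text
ext 1 [ 3  4 12 10 96] [212.5 208.5] 1 [ 6  5  9  9 65] [244.  164.9] plane [0.5373 0.2561 0.122 ] tri [0.5378 0.2555 0.1225] gap 0.0012
wash 1 [ 5  5  9 10 73] [320.  215.2] 1 [ 5  3  9 10 79] [307.1 214.6] plane [0.5273 0.0025 0.082 ] tri [0.5277 0.0021 0.0822] gap 0.0011
cur 1 [ 4  4 11 10 84] [428.  238.4] 1 [  3   1  13  13 125] [384.  287.9] plane [ 0.4746 -0.2734  0.057 ] tri [ 0.475  -0.2733  0.0583] gap 0.0009
before [161 166 110  93  98 106  33   9  12  17  12   7   4   0  69 174 103  94
  96  97  99] (array([244.01538462, 164.87692308]), array([ 5,  4,  9,  9, 65], dtype=int32))
after [171 177 118 100 103 104 105 113  47  11  14  18  14   0  42 188 112 102
 103 104 107] (array([243.93617021, 166.04255319]), array([ 5,  6,  9,  7, 47], dtype=int32))
0.126 (np.float64(243.4476509650624), np.float64(163.73034385373768))
0.12 (np.float64(243.72576287656574), np.float64(165.61557524191508))
```

Emit:
play_rows(
  claw=[1,1,1,1,1,1,1,1],
  delta_pos=[
    [0,0,0.06],
    [0,0,0.08],
    [0,0,0.08],
    [0,0,0.08],
    [0,0,0.08],
    [0,0,0.08],
    [0,0,0.06],
    [0,0,0.03],
  ],
  delta_rot=[
    [0,0,0],
    [0,0,0],
    [0,0,0],
    [0,0,0],
    [0,0,0],
    [0,0,0],
    [0,0,0],
    [0,0,0],
  ],
)

```text
time: 7.25
ee_pos: [0.5265, 0.0032, 0.0921]
eef_rot: [0.111, 0.994, -0.0, -0.001]
ft_force: [-0.4, -0.7, -0.1]
width: 0.0003
grip_force: 0.0
```

The cap's top edge dropped 2 px, about 6.4 mm, so the extractor is on. Now I'll press the washer.

Emit:
play_rows(
  claw=[1,1,1,1,1,1,1,1],
  delta_pos=[
    [0,0,0],
    [0,0,0.005],
    [0,0,0.005],
    [0,0,0.005],
    [0,0,0.005],
    [0,0,0.005],
    [0,0,0.005],
    [0,0,0.005],
  ],
  delta_rot=[
    [0,0,0],
    [0,0,0],
    [0,0,0],
    [0,0,0],
    [0,0,0],
    [0,0,0],
    [0,0,0],
    [0,0,0],
  ],
)

```text
time: 8.05
ee_pos: [0.5273, 0.003, 0.0867]
eef_rot: [0.111, 0.994, 0.0, -0.0]
ft_force: [-0.3, 0.3, -0.4]
width: 0.0003
grip_force: 0.0
```

Emit:
play_rows(
  claw=[1,1,1],
  delta_pos=[
    [0,0,0.005],
    [0,0,0.005],
    [0,0,0.005],
  ],
  delta_rot=[
    [0,0,0],
    [0,0,0],
    [0,0,0],
  ],
)

```text
time: 8.35
ee_pos: [0.5273, 0.003, 0.0837]
eef_rot: [0.111, 0.994, 0.0, -0.0]
ft_force: [-1.0, -0.1, 3.1]
width: 0.0006
grip_force: 1.4
```

Contact came at the expected height. I need about 4 mm more.

Emit:
play_rows(
  claw=[1,1,1,1,1,1],
  delta_pos=[
    [0,0,0.005],
    [0,0,0.005],
    [0,0,0.005],
    [0,0,0.005],
    [0,0,0],
    [0,0,0],
  ],
  delta_rot=[
    [0,0,0],
    [0,0,0],
    [0,0,0],
    [0,0,0],
    [0,0,0],
    [0,0,0],
  ],
)

```text
time: 8.95
ee_pos: [0.5272, 0.003, 0.0795]
eef_rot: [0.111, 0.994, -0.0, -0.0]
ft_force: [0.0, -0.2, -0.2]
width: 0.0004
grip_force: 0.0
```

Emit:
play_rows(
  claw=[1,1,1,1,1,1,1],
  delta_pos=[
    [0,0,-0.02],
    [0,0,-0.06],
    [0,0,-0.08],
    [0,0,-0.08],
    [0,0,-0.08],
    [0,0,-0.08],
    [0,0,-0.08],
  ],
  delta_rot=[
    [0,0,0],
    [0,0,0],
    [0,0,0],
    [0,0,0],
    [0,0,0],
    [0,0,0],
    [0,0,0],
  ],
)

```text
time: 9.65
ee_pos: [0.5274, 0.0029, 0.1775]
eef_rot: [0.111, 0.994, 0.0, 0.0]
ft_force: [1.5, -0.2, 0.3]
width: 0.0006
grip_force: 0.0
```

Emit:
play_rows(
  claw=[1,1,1,1,1,1,1,1],
  delta_pos=[
    [-0.006,-0.176,0],
    [-0.006,-0.176,0],
    [-0.006,-0.176,0],
    [-0.006,-0.176,0],
    [-0.006,-0.176,0],
    [-0.006,-0.176,0],
    [-0.006,-0.176,0],
    [-0.006,-0.176,0],
  ],
  delta_rot=[
    [0,0,0],
    [0,0,0],
    [0,0,0],
    [0,0,0],
    [0,0,0],
    [0,0,0],
    [0,0,0],
    [0,0,0],
  ],
)

```text
time: 10.45
ee_pos: [0.4742, -0.2752, 0.1769]
eef_rot: [0.111, 0.994, 0.0, 0.001]
ft_force: [0.5, 1.1, -0.2]
width: 0.0005
grip_force: 0.0
```

Emit:
play_rows(
  claw=[1,1,1,1,1,1],
  delta_pos=[
    [0,0,0],
    [0,0,0],
    [0,0,0],
    [0,0,0],
    [0,0,0],
    [0,0,0],
  ],
  delta_rot=[
    [0,0,-0.044],
    [0,0,-0.044],
    [0,0,-0.044],
    [0,0,0],
    [0,0,0],
    [0,0,0],
  ],
)

```text
time: 11.05
ee_pos: [0.4745, -0.2737, 0.1761]
eef_rot: [-0.094, 0.996, 0.0, 0.0]
ft_force: [-0.0, -0.8, 0.0]
width: 0.0003
grip_force: 0.0
```

```bash
python3 - <<'E'
from bench import r
import cv2
s=r.read_state();print(s["ee_pos"],s["eef_rot"],s["joint_positions"].round(2))
c=r.camera("side");cv2.imwrite("pics/s3.png",cv2.resize(c["pixels"][110:350,230:490,::-1],None,fx=2.4,fy=2.4,interpolation=cv2.INTER_CUBIC))
from m import d
for n,cc in(("before",d["side"]),("after",c)):
    g=cv2.cvtColor(cc["pixels"],cv2.COLOR_RGB2GRAY).astype(float)
    print(n,g[205:227,305:310].mean(1).round().astype(int))
E
```

```text
[ 0.47452271 -0.27372873  0.17607097] [-9.42449957e-02  9.95549013e-01  1.12447887e-05  2.09680022e-04] [-0.08  0.21  0.6   1.76 -0.12  1.21  2.31]
ext 1 [ 3  4 12 10 96] [212.5 208.5] 1 [ 6  5  9  9 65] [244.  164.9] plane [0.5373 0.2561 0.122 ] tri [0.5378 0.2555 0.1225] gap 0.0012
wash 1 [ 5  5  9 10 73] [320.  215.2] 1 [ 5  3  9 10 79] [307.1 214.6] plane [0.5273 0.0025 0.082 ] tri [0.5277 0.0021 0.0822] gap 0.0011
cur 1 [ 4  4 11 10 84] [428.  238.4] 1 [  3   1  13  13 125] [384.  287.9] plane [ 0.4746 -0.2734  0.057 ] tri [ 0.475  -0.2733  0.0583] gap 0.0009
before [ 97  98  97  98 108  27   8  12  14  14  14   8   6   1   5 170 170 102
  95  96  86  71]
after [108 109 108 107 107 109 118  52  12  13  17  17  18   4   0 146 187 114
 106 107  96  78]
```

View pics/s3.png

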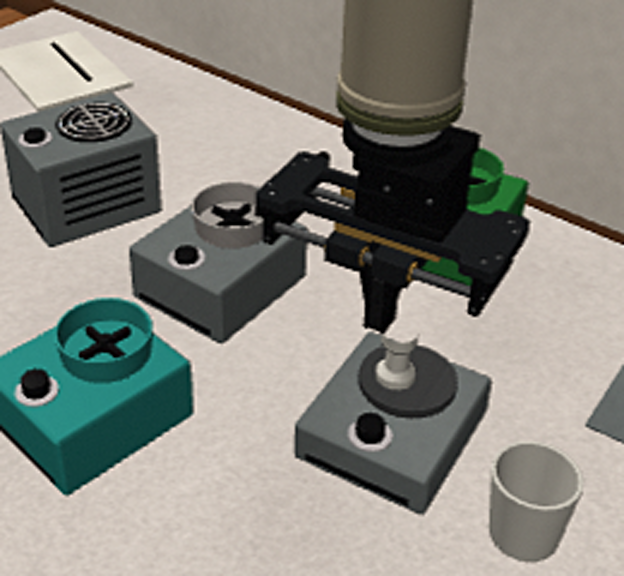

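The washer key's edge dropped about 2.2 px, about 6.5 mm, so it is in. The tool is over the curer key at crop position (370,430), and the print behind it at (397,365) is clear of the path. Descending now.

Emit:
play_rows(
  claw=[1,1,1,1,1,1,1,1],
  delta_pos=[
    [0,0,0.06],
    [0,0,0.08],
    [0,0,0.08],
    [0,0,0.08],
    [0,0,0.08],
    [0,0,0.08],
    [0,0,0.06],
    [0,0,0.02],
  ],
  delta_rot=[
    [0,0,0],
    [0,0,0],
    [0,0,0],
    [0,0,0],
    [0,0,0],
    [0,0,0],
    [0,0,0],
    [0,0,0],
  ],
)

```text
time: 11.9
ee_pos: [0.4735, -0.2733, 0.066]
eef_rot: [-0.096, 0.995, 0.0, -0.001]
ft_force: [1.0, 0.4, 0.4]
width: 0.0006
grip_force: 0.0
```

Emit:
play_rows(
  claw=[1,1,1,1,1,1,1],
  delta_pos=[
    [0,0,0],
    [0,0,0.005],
    [0,0,0.005],
    [0,0,0.005],
    [0,0,0.005],
    [0,0,0.005],
    [0,0,0.005],
  ],
  delta_rot=[
    [0,0,0],
    [0,0,0],
    [0,0,0],
    [0,0,0],
    [0,0,0],
    [0,0,0],
    [0,0,0],
  ],
)

```text
time: 12.6
ee_pos: [0.4744, -0.2737, 0.0617]
eef_rot: [-0.096, 0.995, 0.0, 0.0]
ft_force: [0.5, 0.4, -0.0]
width: 0.0007
grip_force: 0.0
```

Emit:
play_rows(
  claw=[1,1,1,1],
  delta_pos=[
    [0,0,0.005],
    [0,0,0.005],
    [0,0,0.005],
    [0,0,0.005],
  ],
  delta_rot=[
    [0,0,0],
    [0,0,0],
    [0,0,0],
    [0,0,0],
  ],
)

```text
time: 13.0
ee_pos: [0.4745, -0.2738, 0.0577]
eef_rot: [-0.096, 0.995, 0.0, 0.0]
ft_force: [-0.8, 1.0, 2.8]
width: 0.001
grip_force: 1.4
```

Emit:
play_rows(
  claw=[1,1,1,1,1],
  delta_pos=[
    [0,0,0.005],
    [0,0,0.005],
    [0,0,0.005],
    [0,0,0],
    [0,0,0],
  ],
  delta_rot=[
    [0,0,0],
    [0,0,0],
    [0,0,0],
    [0,0,0],
    [0,0,0],
  ],
)

```text
time: 13.5
ee_pos: [0.4743, -0.2737, 0.0545]
eef_rot: [-0.096, 0.995, 0.0, -0.0]
ft_force: [-0.1, -0.6, 0.4]
width: 0.0002
grip_force: 0.0
```

Emit:
play_rows(
  claw=[1,1,1,1,1,1,1,1],
  delta_pos=[
    [0,0,-0.02],
    [0,0,-0.06],
    [0,0,-0.08],
    [0,0,-0.08],
    [0,0,-0.08],
    [0,0,-0.08],
    [0,0,-0.08],
    [0,0,-0.08],
  ],
  delta_rot=[
    [0,0,0],
    [0,0,0],
    [0,0,0],
    [0,0,0],
    [0,0,0],
    [0,0,0],
    [0,0,0],
    [0,0,0],
  ],
)

```text
time: 14.3
ee_pos: [0.4744, -0.274, 0.1684]
eef_rot: [-0.096, 0.995, -0.0, 0.0]
ft_force: [-0.8, -0.2, 0.1]
width: 0.0005
grip_force: 0.0
```

Emit:
play_rows(
  claw=[1,1,1,1],
  delta_pos=[
    [0,0,0],
    [0,0,0],
    [0,0,0],
    [0,0,0],
  ],
  delta_rot=[
    [0,0,0],
    [0,0,0],
    [0,0,0],
    [0,0,0],
  ],
)

```text
time: 14.7
ee_pos: [0.474, -0.2736, 0.166]
eef_rot: [-0.096, 0.995, 0.0, -0.001]
ft_force: [0.2, 0.9, -0.6]
width: 0.0004
grip_force: 0.0
```

```bash
python3 - <<'E'
from bench import r
import cv2
c=r.camera("side");cv2.imwrite("pics/s4.png",c["pixels"][:,:,::-1])
from m import d
for n,cc in(("before",d["side"]),("after",c)):
    g=cv2.cvtColor(cc["pixels"],cv2.COLOR_RGB2GRAY).astype(float)
    print(n,g[276:302,382:387].mean(1).round().astype(int))
E
```

```text
ext 1 [ 3  4 12 10 96] [212.5 208.5] 1 [ 6  5  9  9 65] [244.  164.9] plane [0.5373 0.2561 0.122 ] tri [0.5378 0.2555 0.1225] gap 0.0012
wash 1 [ 5  5  9 10 73] [320.  215.2] 1 [ 5  3  9 10 79] [307.1 214.6] plane [0.5273 0.0025 0.082 ] tri [0.5277 0.0021 0.0822] gap 0.0011
cur 1 [ 4  4 11 10 84] [428.  238.4] 1 [  3   1  13  13 125] [384.  287.9] plane [ 0.4746 -0.2734  0.057 ] tri [ 0.475  -0.2733  0.0583] gap 0.0009
before [ 42  49  71  90 104 107  24   8  10  13  14  14  13  13  10   9   6   1
   5 176 174 140 100 100  98  84]
after [ 46  55  79 101 113 112 112 120  66  15  11  15  14  15  15  15  16   3
   0 138 192 157 111 111 108  95]
```

View pics/s4.png

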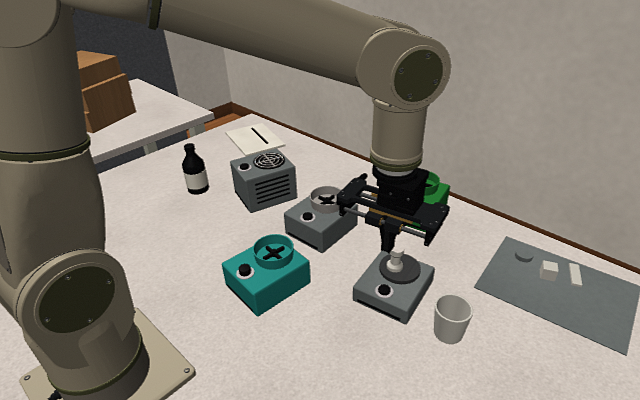

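The curer key's edge, near (384,285), dropped about 2.4 px, which is roughly 6 mm. The print, cup and bottle stand where they were, and the arm is clear of everything. Handing in.

```bash
python3 -c "
from bench import r;print(r.close_job())"
```

```text
the job is handed in; nothing more can be done
None
```

I pressed the extractor, washer and curer keys in that order, each about 6 mm down by the images. The print, cup and bottle look undisturbed, though the gripper hid the scraper in the last picture. The job is handed in, and no verdict came back.

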